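# Sorting the leather bench

### The arm

A 6-joint arm with a two-finger parallel gripper is mounted at the origin on the work surface. World frame = base frame: x ahead of the robot, y to its left, z up, the work surface at z = 0. Lengths are in m, angles in rad, forces in N, time in s.
With the tool pointing down it reaches from about 0.325 to 0.775 m from the base axis. Payload 9.3 kg.
Tool frame: the origin (TCP) lies between the finger pads; the fingertips stand 11 mm ahead of it and the grasp point (between the pads) lies 8 mm behind it; z points along the fingers, y is the line along which they close (so a half turn about z gives the same grasp; the last joint's range is limited). The gripper opens to 85 mm and grips with 20 to 120 N. Pads are 22 mm wide; open, the fingers measure 114 mm over their backs; the gripper's body (76 mm by 85 mm) begins 54 mm behind the grasp point. The pads swing forward as they close: fully open they stand 13 mm farther back than shut.
Start: joints at [-1.378, 0.259, 0.021, 1.334, 0, 1.418], TCP at [0.186, -0.517, 0.242] pointing down, gripper open.
Joint ranges: [-3.04, 3.04], [-0.91, 1.82], [-1.04, 1.36], [-1.92, 1.95], [-1.52, 1.45], [-3.14, 3.14]. Speed limits (rad/s): [2.22, 2.22, 2.79, 3.14, 3.14, 3.14].

### API

Orientations are given as a unit quaternion [w, x, y, z].
In Python, from cell import r gives the robot as it stands.
- The arm moves only by the tool carry_out, never from a script. Its argument "targets" is a list of rows, each a list of 3 entries, a list of its own where there are three numbers: the opening, from 0 (shut) to 1 (fully open), then the shift along the world's x, y, z in cm, then the turn about the world's z in degrees. A call has 1 to 12 rows; each row shifts and turns the commanded pose from where the row before left it; what a row does not reach is not made up. A row lasts 1/10 s, in which the tool goes at most 50 mm and 8.59 degrees, less where a joint would pass 70% of its speed; a pose out of reach is approached as far as the arm can. A call is refused whole if a number of a shift passes 5 or a number of a turn 8.59, either way. A call with a gripper value outside its range is refused whole. The fingers move at their own pace and stop on an object; the grip force is fixed at half the most. Time passes only in rows, so rows that do not move let the fingers close. It gives the time, the measured TCP pose, the force, the opening and the grip force at its end, in the units of the state.
- r.read_state(): the state, without advancing time (a new reading comes with each control period).
- r.capture(name): name is "side" or "top" or "wrist"; returns a dict with "frame" (420x560x3 uint8, red, green, blue), "z_map" (420x560 float32, m along the optical axis (not along the pixel's ray), 0 where there is no reading), "intrinsics" (3x3 intrinsics, pixels), "R" (3x3) and "t" (3): a world point X has camera coordinates R X + t. Camera axes: x right, y down, z forward; pixel columns grow to the right and rows downward; lengths in m; the calibration is good to about 2 mm. A picture is of the moment at which its call begins.
- r.sign_off(): hands the job in; it is judged then, once.
Trained networks look in a picture, given as the dict that the camera call returned (one of the last four; its "shot" number tells which), for a name from the list of things; names that differ only in an ending like _2 or _b are one class to them, and where a whole thing is asked for, a point or a joint stands for the part that bears it (a point fixed in the world has none). Each returns a list of dicts, best first, with "conf" (0 to 1); they miss things now and then, are a little off and sometimes report something else, mostly with a low value. They report only what shows in the picture. A call takes as long as a camera call.
- r.outline_of(picture, thing): "mask" (420x560 bool, what is visible of it) and "at" ([column, row] in pixels, amid what is visible of it).
- r.place_of(picture, thing): "at" ([column, row] in pixels: a listed point, or the origin of a listed thing).
The state is a dict: "time_s": time; "q": joint angles; "dq": joint speeds; "joint_torque": joint torques, N m; "position": TCP position; "tool_rot": TCP orientation; "wrist_force": force on the tool from outside, world axes, zero at the start; "torque": the same for the moment, N m; "width": finger opening in m; "grip_force": force on a finger pad.
Only numpy, scipy, OpenCV 4.12 (cv2) and the standard library are available. Lean on these libraries where they do the work, as an engineer would, in place of code of your own. Each camera call takes 0.05 s, during which the arm holds its last target. There are 200 camera calls.

### The job

Clear the leatherworker's bench by putting each loose thing with its own kind: lay the steel pricking iron wholly inside the bin that already holds one, stand the thread spool upright in the bin that already holds a spool, and stack the aluminium strap template squarely on the pile of templates, round end over round end. The bins are under a low shelf, so reach in at a slant. Leave the jar, the mallet and the tin where they are.

Things in the scene. Friction and masses are not known exactly. Their poses are not given: they have to be found in the camera images.
- iron: Pricking iron: steel bar tool lying flat on the bench, 95 mm long, about 110 g; square shank 12 x 12 mm, 70 mm long; at one end a flat toothed head 25 mm long, 24 wide, 8 thick. Origin: mid length, on its underside; +x runs along it to the toothed end, z up. It balances at the origin, where the shank can be gripped across y (the head starts 22 mm towards +x).
- spool: Wooden thread spool standing upright on the bench: cylinder 40 mm diameter (37 mm along the wound, 34 mm long middle), 50 mm tall, about 45 g. Origin: centre of its underside; z is its axis. If tipped over it rolls.
- template: Flat aluminium strap-end template lying on the bench, 108 mm long (x), 56 mm wide (y), 8 mm thick, about 120 g; square at -x, a full half-round of radius 28 mm at +x. Origin: centre of its underside (mid length, mid width).
- pile: Fixed neat pile of three such templates, 24 mm high in all, lying on the bench, same outline and axes as the template: origin centre of the underside on the bench, +x towards the round end. It does not move.
- iron_bin: Fixed open plywood bin for irons, outside 138 (x, depth) x 148 (y, width) mm; walls and floor 4 mm thick, side and back walls 32 mm high, front wall (-x) only 18 mm. Origin: centre of its underside on the bench; +x points away from the robot, y to the left. A sample iron is fixed in it, lying along x in its right part: it takes up y from -54 to -30 mm, x from -35 to +60 mm. The rest is free.
- spool_bin: Fixed open plywood bin for spools, same size and axes as iron_bin. A sample spool is fixed in it, standing in the back left corner with its axis at x = +43, y = +46 mm; the front half and the right are free. The bins stand side by side, 160 mm between centres; which is on the left varies.
- rack: Fixed wooden shelf rack over the bins. Origin: on the bench midway between the bins' centres; axes as the bins. Board 95 x 360 mm, x from -75 to +20, y from -180 to 180, underside at z = 250, top 265 mm; things stand on it up to 295 mm. Two 18 mm square posts at x = +11, y = -171 and +171 mm, with 10 mm high feet from x = -60 to +60.
- rack_edge (a point): Middle of the lower front edge of the shelf board: rack x = -75, z = 250 mm. It overhangs the bins' front walls (x = -69 mm): a vertical gripper cannot get into the bins; one leaned back towards the robot by 30 to 45 degrees can.
- glue_jar: Bystander: amber glue jar, 68 mm diameter, 85 mm tall, loose, on the bench beyond the iron and spool. Origin: centre of its underside. Leave alone.
- mallet: Bystander: wooden mallet lying at the far right, head 65 x 100 x 60 mm, handle along x, 230 mm long overall. Origin on the bench under it. Leave alone.
- rivet_tin: Bystander: dark steel tin, 60 mm diameter, 45 mm tall, loose, on the bench to the left. Origin: centre of its underside. Leave alone.
- iron_head (a point): Tip of the toothed end of the iron: 47.5 mm along +x from its origin, 6 mm up (mid thickness).
- iron_butt (a point): Plain end of the iron: 47.5 mm along -x from its origin, 6 mm up.
- template_round (a point): Middle of the round end of the template: 54 mm along +x, on its underside.
- template_square (a point): Middle of the square end of the template: 54 mm along -x, on its underside.
- pile_round (a point): Middle of the round end of the pile: 54 mm along +x, on the pile's top face, 24 mm up.
- pile_square (a point): Middle of the square end of the pile: 54 mm along -x, on the pile's top face, 24 mm up.

How it is judged:
By the outcome, as a careful person would: the job done as asked, in the order asked, and still so for the second after the job is handed in, with the robot touching nothing.
It also fails if it takes over 72 s, if anything falls off the work surface, if the arm or the gripper's body presses on something with over 40 N, if the wrist force passes 120 N, or if a joint passes its speed limit or range.

## Working session

There is one attempt and no reset: what is moved stays moved. The work goes in short steps, Python scripts to look and compute and a tool call to move; the robot and the scene stay as the last step left them, time stands still between calls to the robot, and variables do not carry over. Pictures are saved under pics/ and viewed, at most 13 in all, crops included, and the job is handed in when it is done.

Besides the shell and the picture viewer there is one more tool, called after "Call:" as name([rows], argument=value, ...), one row to a line, values as JSON. carry_out: Moves the arm, as the interface text tells. Its arguments: {"type":"object","properties":{"targets":{"type":"array"}},"required":["targets"]}

```bash
ls; mkdir -p pics; cat > h.py <<'E'
from cell import r
import numpy as np, cv2
def cap(n,save=None):
    p=r.capture(n)
    if save: cv2.imwrite('pics/'+save+'.png',p["frame"][:,:,::-1])
    return p
def ray(p,uv):
    R,t,K=map(np.array,(p["R"],p["t"],p["intrinsics"]))
    c=-R.T@t; d=R.T@np.linalg.inv(K)@np.array([uv[0],uv[1],1.0]); return c,d
def onz(p,uv,z):
    c,d=ray(p,uv); return c+d*(z-c[2])/d[2]
def dep(p,uv):
    c,d=ray(p,uv); u,v=int(round(uv[0])),int(round(uv[1]))
    z=p["z_map"][max(v-2,0):v+3,max(u-2,0):u+3]; z=z[z>0]
    return c+d*np.median(z) if len(z) else None
def cloud(p,mask):
    v,u=np.nonzero(mask&(p["z_map"]>0)); z=p["z_map"][v,u]
    R,t,K=map(np.array,(p["R"],p["t"],p["intrinsics"]))
    X=(np.linalg.inv(K)@np.stack([u,v,np.ones(len(u))]))*z
    return (R.T@(X-t[:,None])).T
E
python3 - <<'E'
from h import *
np.set_printoptions(precision=4,suppress=True)
print(r.read_state())
for n in("top","side"):
    p=cap(n,n+'0'); print(n,-np.array(p["R"]).T@p["t"], np.array(p["R"])[2])
    for k in "iron spool template pile iron_bin spool_bin rack_edge glue_jar mallet rivet_tin iron_head iron_butt template_round template_square pile_round pile_square".split():
        for o in r.place_of(p,k)[:2]: print(k,round(o["conf"],2),np.round(o["at"],1),dep(p,o["at"]))
E
```

```text
pics
{'time_s': 0.0, 'q': array([-1.3776,  0.2592,  0.0208,  1.3337, -0.    ,  1.4182]), 'dq': array([ 0.0005,  0.0013, -0.0003,  0.0005, -0.0004, -0.0014]), 'joint_torque': array([ -0.0001, -55.5639,  34.4529,   0.0136,  -0.0002,   0.    ]), 'position': array([ 0.1864, -0.5172,  0.2417]), 'tool_rot': array([-0.0007,  0.9851,  0.172 , -0.    ]), 'wrist_force': array([ 0.8327, -0.123 , -1.0382]), 'torque': array([-0.0092,  0.0188, -0.004 ]), 'grip_force': 0.0, 'width': 0.08534388360184393}
top [ 0.423  -0.0795  1.1499] [ 0.1379 -0.0156 -0.9903]
iron 0.43 [355.  192.5] [ 0.6314 -0.3162  0.0006]
spool 0.71 [305.8 195.3] [ 0.6145 -0.1639  0.0508]
spool 0.35 [229.6 267.9] [0.409  0.0576 0.0016]
template 0.64 [284.2 249. ] [ 0.4628 -0.1018  0.0086]
template 0.49 [152.8 200.5] [0.5664 0.2047 0.2628]
pile 0.86 [230.2 251.1] [0.457  0.0538 0.0241]
iron_bin 0.58 [141.7 209.4] [0.5811 0.318  0.0078]
spool_bin 0.95 [187.6 182.8] [0.6614 0.186  0.0047]
spool_bin 0.34 [274.5 227.9] [ 0.5254 -0.0736  0.0007]
rack_edge 0.76 [152.9 198. ] [0.5718 0.204  0.2653]
glue_jar 0.8 [303.5 159.3] [ 0.7113 -0.
[... 1099 characters left out ...]
 [327.8 300.4] [ 0.7385 -0.196   0.0315]
mallet 0.72 [297.8 229.5] [0.5188 0.0601 0.0194]
mallet 0.69 [153.1 345.2] [ 0.4353 -0.5353  0.0334]
rivet_tin 0.67 [294.1 182.6] [0.3758 0.3099 0.0204]
iron_head 0.69 [275.3 260.7] [ 0.5214 -0.0923  0.003 ]
iron_head 0.57 [279.1 337.5] [ 0.6749 -0.3473  0.0036]
iron_butt 0.71 [253.9 317.4] [ 0.587  -0.3239  0.0089]
template_round 0.77 [278.7 262.1] [ 0.5312 -0.0891 -0.0009]
template_round 0.25 [268.6 221.2] [0.4158 0.0517 0.0217]
template_square 0.82 [239.9 254.5] [ 0.409  -0.1135 -0.0023]
pile_round 0.55 [301.4 232.3] [0.5248 0.0749 0.0006]
pile_square 0.81 [268.2 220.6] [0.4015 0.0736 0.0055]
pile_square 0.45 [282.5 337. ] [ 0.6805 -0.3399  0.0011]
```

```bash
python3 - <<'E'
import cv2,numpy as np
t=cv2.imread('pics/top0.png')[120:320,100:460];s=cv2.imread('pics/side0.png')[110:390,110:440]
cv2.imwrite('pics/top_c.png',cv2.resize(t,(792,440),interpolation=cv2.INTER_CUBIC))
cv2.imwrite('pics/side_c.png',cv2.resize(s,(700,594),interpolation=cv2.INTER_CUBIC))
E
```

```text
(no output)
```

View pics/top_c.png

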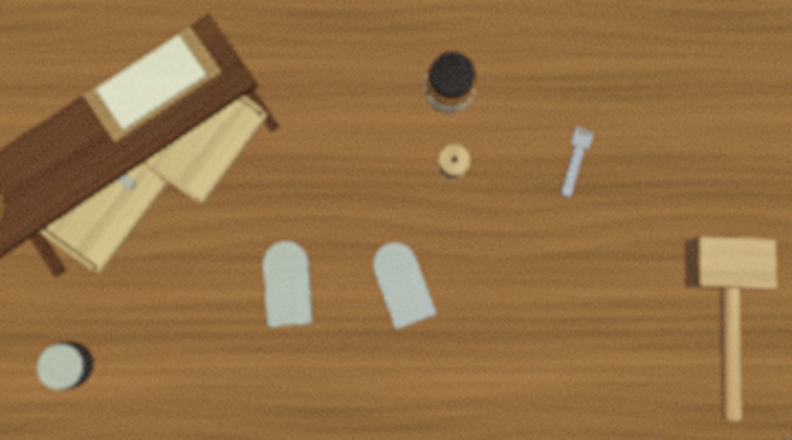

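View pics/side_c.png

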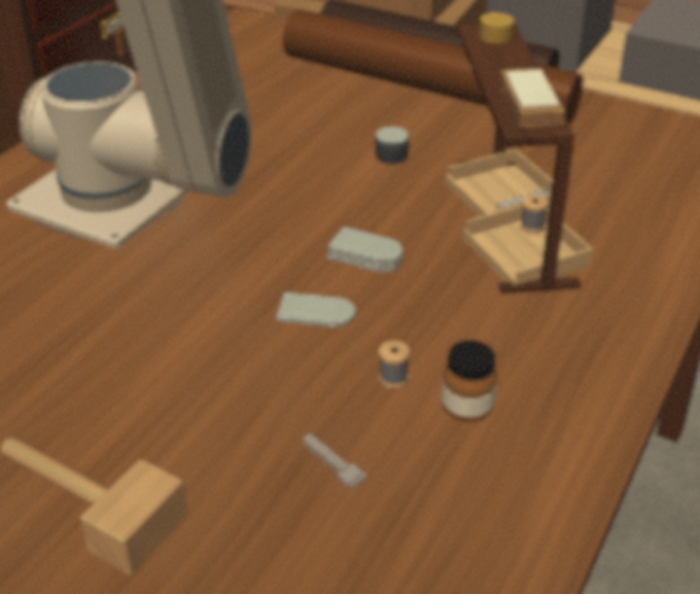

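The overview shows the rack and both bins at the left (crop 40–270, 15–270), the iron bin on the robot's left and the spool bin beside it. The pile (288,285) and template (405,285) both have their round ends pointing away from the robot. The spool is at (454,160), the iron at (577,162) with its head far away, and the jar, mallet and tin are clear of the work.

Rows can't command a tilt, so I'll test what pushing past the reach limit does to the tool orientation.

Call:
carry_out([
  [1,[0.4,-2,0],8.1],
  [1,[0.4,-2,0],8.1],
  [1,[0.4,-2,0],8.1],
  [1,[0.4,-2,0],8.1],
  [1,[0.4,-2,0],8.1],
  [1,[0.4,-2,0],8.1],
  [1,[0.4,-2,0],8.1],
  [1,[0.4,-2,0],8.1],
  [1,[0.4,-2,0],8.1],
  [1,[0.4,-2,0],8.1],
  [1,[0.4,-2,0],0],
  [1,[0.4,-2,0],0],
])

```text
time_s: 2.9
position: [0.2346, -0.7581, 0.2421]
tool_rot: [-0.0, 0.637, 0.771, 0.0]
wrist_force: [0.0, -0.7, 0.8]
width: 0.0851
grip_force: 0.0
```

```bash
cat >> h.py <<'E'
from scipy.spatial.transform import Rotation as Ro
def st():
    s=r.read_state(); w,x,y,z=s["tool_rot"]; M=Ro.from_quat([x,y,z,w]).as_matrix(); p=s["position"]; a=M[:,2]
    print("t%.2f"%s["time_s"],"tcp",np.round(p,4),"grasp",np.round(p-.008*a,4),"tip",np.round(p+.011*a,4),"lean",round(np.degrees(np.arccos(-a[2])),1),"leandir",round(np.degrees(np.arctan2(a[1],a[0])),1),"ydir",round(np.degrees(np.arctan2(M[1,1],M[0,1])),1),"yz",round(M[2,1],3),"q",np.round(s["q"],2),"F",np.round(s["wrist_force"],1),"w",round(s["width"],4),"g",round(s["grip_force"],1))
    return s,M
E
python3 -c "from h import *;st()"
```

```text
t2.90 tcp [ 0.2346 -0.7581  0.2421] grasp [ 0.2346 -0.7581  0.2501] tip [ 0.2346 -0.7581  0.2311] lean 0.0 leandir 114.5 ydir 10.8 yz -0.0 q [-1.38  0.74  0.85  1.67 -0.    0.01] F [ 0.  -0.7  0.8] w 0.0851 g 0.0
```

Call:
carry_out([
  [1,[0.4,-2,0],0],
  [1,[0.4,-2,0],0],
  [1,[0.4,-2,0],0],
  [1,[0.4,-2,0],0],
  [1,[0.4,-2,0],0],
  [1,[0.4,-2,0],0],
])

```text
time_s: 3.5
position: [0.2405, -0.8168, 0.2358]
tool_rot: [0.0, 0.637, 0.771, 0.003]
wrist_force: [-0.1, 0.2, 0.1]
width: 0.0858
grip_force: 0.0
```

```bash
python3 -c "from h import *;st()"
```

```text
t3.50 tcp [ 0.2405 -0.8168  0.2358] grasp [ 0.2405 -0.8168  0.2438] tip [ 0.2406 -0.8168  0.2248] lean 0.3 leandir 48.3 ydir 10.8 yz 0.005 q [-1.38  0.99  1.36  1.95  0.   -0.  ] F [-0.1  0.2  0.1] w 0.0858 g 0.0
```

Call:
carry_out([
  [1,[1,-4.9,0],0],
  [1,[1,-4.9,0],0],
  [1,[1,-4.9,0],0],
  [1,[1,-4.9,0],0],
])

```text
time_s: 3.9
position: [0.2267, -0.8231, 0.22]
tool_rot: [-0.002, 0.637, 0.77, 0.015]
wrist_force: [-0.1, -0.0, 0.3]
width: 0.0852
grip_force: 0.0
```

```bash
python3 -c "from h import *;st()"
```

```text
t3.90 tcp [ 0.2267 -0.8231  0.22  ] grasp [ 0.2265 -0.8233  0.228 ] tip [ 0.2269 -0.8228  0.209 ] lean 1.7 leandir 57.2 ydir 10.8 yz 0.021 q [-1.41  1.01  1.36  1.95  0.02 -0.02] F [-0.1 -0.   0.3] w 0.0852 g 0.0
```

Call:
carry_out([
  [1,[0.4,-2,5],0],
  [1,[0.4,-2,5],0],
  [1,[0.4,-2,5],0],
  [1,[0.4,-2,5],0],
])

```text
time_s: 4.3
position: [0.2179, -0.8058, 0.3306]
tool_rot: [0.05, 0.637, 0.769, -0.025]
wrist_force: [0.1, 0.5, 0.9]
width: 0.0855
grip_force: 0.0
```

```bash
python3 -c "from h import *;st()"
```

```text
t4.30 tcp [ 0.2179 -0.8058  0.3306] grasp [ 0.2176 -0.805   0.3386] tip [ 0.2184 -0.8069  0.3197] lean 6.5 leandir -66.3 ydir 10.8 yz 0.025 q [-1.42  0.88  1.36  1.95  0.03 -0.03] F [0.1 0.5 0.9] w 0.0855 g 0.0
```

Call:
carry_out([
  [1,[1,-2,5],0],
  [1,[1,-2,5],0],
  [1,[1,-2,5],0],
  [1,[1,-2,5],0],
])

```text
time_s: 4.7
position: [0.2261, -0.7735, 0.4262]
tool_rot: [0.098, 0.634, 0.765, -0.059]
wrist_force: [-0.4, 0.1, -0.4]
width: 0.0854
grip_force: 0.0
```

```bash
python3 -c "from h import *;st()"
```

```text
t4.70 tcp [ 0.2261 -0.7735  0.4262] grasp [ 0.2255 -0.7718  0.434 ] tip [ 0.2269 -0.7759  0.4155] lean 13.1 leandir -70.8 ydir 10.9 yz 0.034 q [-1.4   0.76  1.36  1.95  0.04 -0.02] F [-0.4  0.1 -0.4] w 0.0854 g 0.0
```

Call:
carry_out([
  [1,[0.2,-2,5],0],
  [1,[0.2,-2,5],0],
  [1,[0.2,-2,5],0],
  [1,[0.2,-2,5],0],
  [1,[0.2,-2,5],0],
  [1,[0.2,-2,5],0],
  [1,[0.2,-2,5],0],
  [1,[0.2,-2,5],0],
])

```text
time_s: 5.5
position: [0.183, -0.7078, 0.5828]
tool_rot: [0.183, 0.623, 0.751, -0.117]
wrist_force: [0.6, -0.5, 0.5]
width: 0.0854
grip_force: 0.0
```

```bash
python3 -c "from h import *;st()"
```

```text
t5.50 tcp [ 0.183  -0.7078  0.5828] grasp [ 0.182  -0.7046  0.5901] tip [ 0.1845 -0.7123  0.5729] lean 25.1 leandir -72.4 ydir 11.3 yz 0.052 q [-1.47  0.56  1.36  1.95  0.09 -0.06] F [ 0.6 -0.5  0.5] w 0.0854 g 0.0
```

Call:
carry_out([
  [1,[2,-2,5],0],
  [1,[2,-2,5],0],
  [1,[2,-2,5],0],
  [1,[2,-2,5],0],
])

```text
time_s: 5.9
position: [0.2175, -0.6607, 0.635]
tool_rot: [0.214, 0.617, 0.745, -0.132]
wrist_force: [-0.0, 0.1, 0.2]
width: 0.0853
grip_force: 0.0
```

```bash
python3 -c "from h import *;st()"
```

```text
t5.90 tcp [ 0.2175 -0.6607  0.635 ] grasp [ 0.2163 -0.657   0.6419] tip [ 0.2192 -0.6658  0.6254] lean 29.2 leandir -71.3 ydir 11.8 yz 0.067 q [-1.41  0.48  1.36  1.95  0.08 -0.  ] F [-0.   0.1  0.2] w 0.0853 g 0.0
```

Call:
carry_out([
  [1,[-3,-1,5],0],
  [1,[-3,-1,5],0],
  [1,[-3,-1,5],0],
  [1,[-3,-1,5],0],
])

```text
time_s: 6.3
position: [0.1079, -0.6432, 0.6982]
tool_rot: [0.256, 0.609, 0.732, -0.168]
wrist_force: [0.1, 0.4, -0.3]
width: 0.0849
grip_force: 0.0
```

```bash
python3 -c "from h import *;st()"
```

```text
t6.30 tcp [ 0.1079 -0.6432  0.6982] grasp [ 0.1065 -0.6387  0.7047] tip [ 0.1097 -0.6493  0.6893] lean 35.6 leandir -73.0 ydir 11.7 yz 0.066 q [-1.62  0.39  1.36  1.95  0.2  -0.17] F [ 0.1  0.4 -0.3] w 0.0849 g 0.0
```

Call:
carry_out([
  [1,[0,0,0],8],
  [1,[0,0,0],8],
  [1,[0,0,0],8],
  [1,[0,0,0],8],
  [1,[0,-2,5],0],
  [1,[0,-2,5],0],
  [1,[0,-2,5],0],
])

```text
time_s: 7.0
position: [0.1314, -0.6604, 0.7143]
tool_rot: [0.345, 0.387, 0.84, -0.159]
wrist_force: [0.1, 0.0, 0.6]
width: 0.0856
grip_force: 0.0
```

```bash
python3 -c "from h import *;st()"
```

```text
t7.00 tcp [ 0.1314 -0.6604  0.7143] grasp [ 0.1277 -0.6561  0.72  ] tip [ 0.1364 -0.6663  0.7064] lean 44.6 leandir -49.5 ydir 40.6 yz -0.001 q [-1.73  0.42  1.36  1.95  0.57 -0.7 ] F [0.1 0.  0.6] w 0.0856 g 0.0
```

Call:
carry_out([
  [1,[3,2.2,-2.9],3],
  [1,[3,2.2,-2.9],3],
  [1,[3,2.2,-2.9],3],
  [1,[3,2.2,-2.9],3],
  [1,[3,2.2,-2.9],3],
  [1,[3,2.2,-2.9],3],
  [1,[3,2.2,-2.9],3],
  [1,[3,2.2,-2.9],3],
  [1,[3,2.2,-2.9],3],
  [1,[3,2.2,-2.9],3],
  [1,[3,2.2,-2.9],3],
  [1,[3,2.2,-2.9],0],
])

```text
time_s: 8.2
position: [0.4638, -0.4214, 0.398]
tool_rot: [0.374, 0.153, 0.912, -0.064]
wrist_force: [-0.1, -1.8, 0.1]
width: 0.0852
grip_force: 0.0
```

```bash
cat >> h.py <<'E'
def objs(p,names,zmin=0.003):
    for k in names:
        o=r.outline_of(p,k)
        for m in o[:1]:
            C=cloud(p,m["mask"]); C=C[C[:,2]>zmin] if len(C) else C
            if len(C)<15: print(k,'few'); continue
            (cx,cy),(a,b),th=cv2.minAreaRect(C[:,:2].astype(np.float32)*1000)
            print(k,round(m["conf"],2),"n",len(C),"mean",np.round(C.mean(0),4),"rect c",round(cx,1),round(cy,1),"wh",round(a,1),round(b,1),"th",round(th,1),"z50/95",np.round(np.percentile(C[:,2],[50,95]),4))
E
python3 - <<'E'
from h import *
st()
p=cap("wrist",'w1')
objs(p,["iron","spool"])
for k in("iron","iron_head","iron_butt"):
    for o in r.place_of(p,k)[:1]: print(k,round(o["conf"],2),np.round(o["at"]),onz(p,o["at"],.006),dep(p,o["at"]))
p=cap("side")
objs(p,["iron","spool"])
p=cap("top")
objs(p,["template","pile","iron_bin","spool_bin","rack_edge"])
E
```

```text
t8.20 tcp [ 0.4638 -0.4214  0.398 ] grasp [ 0.4585 -0.4196  0.4037] tip [ 0.4711 -0.424   0.3902] lean 44.6 leandir -19.3 ydir 70.9 yz -0.002 q [-1.1  -0.03 -0.17  0.8   0.51 -0.6 ] F [-0.1 -1.8  0.1] w 0.0852 g 0.0
iron 0.82 n 685 mean [ 0.6265 -0.3337  0.0107] rect c 628.1 -333.3 wh 23.8 95.5 th 72.0 z50/95 [0.0113 0.0134]
spool 0.62 n 1448 mean [ 0.6197 -0.1712  0.04  ] rect c 624.7 -167.1 wh 39.7 37.7 th 17.0 z50/95 [0.0487 0.051 ]
iron 0.81 [366.  44.] [ 0.62168444 -0.3332853   0.006     ] [ 0.61898746 -0.33367792  0.01009186]
iron_head 0.7 [358.  71.] [ 0.66478328 -0.35021682  0.006     ] [ 0.66100041 -0.35050346  0.0109953 ]
iron_butt 0.92 [374.  15.] [ 0.58379995 -0.32047243  0.006     ] [ 0.58300532 -0.32064603  0.00738727]
iron 0.75 n 219 mean [ 0.6354 -0.336   0.0096] rect c 630.9 -330.7 wh 25.7 96.4 th 68.2 z50/95 [0.0098 0.0136]
spool 0.75 n 2623 mean [0.6518 0.179  0.2276] rect c 612.8 269.5 wh 184.1 433.7 th 26.0 z50/95 [0.2644 0.292 ]
template 0.89 n 610 mean [ 0.4629 -0.0966  0.0083] rect c 465.2 -95.7 wh 106.6 54.3 th 21.7 z50/95 [0.0083 0.0116]
pile 0.9 n 655 mean [0.4606 0.0537 0.0241] rect c 463.8 55.0 wh 102.9 56.5 th 4.6 z50/95 [0.0242 0.0276]
iron_bin 0.66 n 976 mean [0.5526 0.2961 0.0103] rect c 557.1 286.4 wh 89.8 158.2 th 41.2 z50/95 [0.006  0.0297]
spool_bin 0.97 n 949 mean [0.6444 0.1627 0.0127] rect c 648.6 156.4 wh 93.2 158.2 th 41.1 z50/95 [0.006  0.0316]
rack_edge 0.74 n 6651 mean [0.5981 0.234  0.2647] rect c 580.3 285.9 wh 150.8 481.7 th 24.8 z50/95 [0.2664 0.2946]
```

View pics/w1.png

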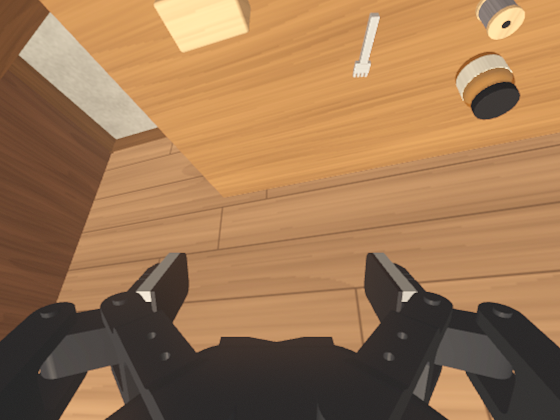

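Call:
carry_out([
  [0.45,[1.64,0.88,-2.8],0],
  [0.45,[1.64,0.88,-2.8],0],
  [0.45,[1.64,0.88,-2.8],0],
  [0.45,[1.64,0.88,-2.8],0],
  [0.45,[1.64,0.88,-2.8],0],
  [0.45,[1.64,0.88,-2.8],0],
  [0.45,[1.64,0.88,-2.8],0],
  [0.45,[1.64,0.88,-2.8],0],
  [0.45,[1.64,0.88,-2.8],0],
  [0.45,[1.64,0.88,-2.8],0],
  [0.45,[0,0,-3],0],
  [0.45,[0,0,-2],0],
])

```text
time_s: 10.15
position: [0.6273, -0.3337, 0.0639]
tool_rot: [0.372, 0.154, 0.913, -0.062]
wrist_force: [0.7, -0.1, 1.1]
width: 0.0383
grip_force: 0.0
```

```bash
python3 - <<'E'
from h import *
st()
p=cap("wrist",'w2')
objs(p,["iron"])
E
```

```text
t10.15 tcp [ 0.6273 -0.3337  0.0639] grasp [ 0.622  -0.3319  0.0696] tip [ 0.6346 -0.3362  0.056 ] lean 44.3 leandir -19.0 ydir 70.9 yz 0.001 q [-0.71  0.37 -0.67 -0.21  0.26 -0.28] F [ 0.7 -0.1  1.1] w 0.0383 g 0.0
iron 0.78 n 2845 mean [ 0.6174 -0.3294  0.0108] rect c 628.0 -332.3 wh 23.8 96.1 th 70.9 z50/95 [0.0116 0.0125]
```

View pics/w2.png

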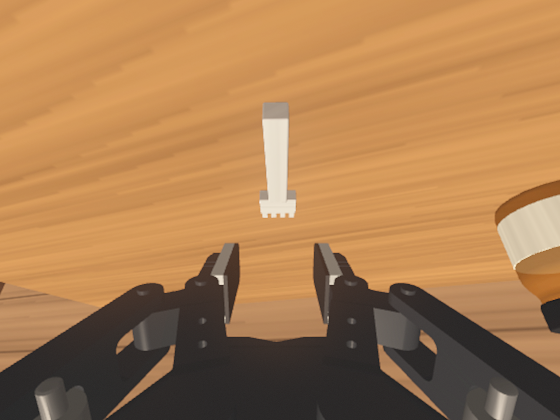

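Call:
carry_out([
  [0.45,[0,0,-2],0],
  [0.45,[0,0,-1.5],0],
  [0.45,[0.05,0,-1.1],0],
  [0,[0,0,0],0],
  [0,[0,0,0],0],
  [0,[0,0,0],0],
  [0,[0,0,0],0],
  [0,[0,0,0],0],
  [0,[0,0,1],0],
  [0,[0,0,2],0],
])

```text
time_s: 11.25
position: [0.627, -0.334, 0.0494]
tool_rot: [0.372, 0.154, 0.913, -0.062]
wrist_force: [0.6, 0.2, -0.7]
width: 0.0079
grip_force: 58.6
```

```bash
python3 - <<'E'
from h import *
st()
p=cap("side",'s2')
objs(p,["iron"])
p=cap("wrist")
objs(p,["iron"])
p=cap("top")
for k in ("spool_bin","iron_bin","rack"):
    for o in r.place_of(p,k)[:1]: print(k,o["conf"],np.round(o["at"],1),onz(p,o["at"],0))
E
```

```text
t11.25 tcp [ 0.627  -0.334   0.0494] grasp [ 0.6217 -0.3322  0.0552] tip [ 0.6343 -0.3365  0.0416] lean 44.3 leandir -19.1 ydir 70.8 yz 0.001 q [-0.71  0.4  -0.68 -0.25  0.26 -0.28] F [ 0.6  0.2 -0.7] w 0.0079 g 58.6
iron 0.72 n 117 mean [ 0.6574 -0.3443  0.0367] rect c 654.7 -343.1 wh 25.8 44.4 th 71.2 z50/95 [0.0368 0.0406]
iron 0.76 n 2463 mean [ 0.6019 -0.3257  0.042 ] rect c 628.0 -334.5 wh 12.0 96.8 th 71.3 z50/95 [0.0437 0.0444]
spool_bin 0.66 [186.6 179.9] [0.67129403 0.1903729  0.        ]
iron_bin 0.76 [141.  210.3] [0.57948111 0.32264256 0.        ]
rack 0.75 [288.3 266.8] [ 0.41117529 -0.11365121  0.        ]
```

```bash
python3 - <<'E'
from h import *
a=cap("wrist")["frame"][60:400,120:440,::-1]; b=cap("side")["frame"][270:370,210:310,::-1]
cv2.imwrite('pics/g.png',np.hstack([a,cv2.resize(b,(340,340),interpolation=cv2.INTER_CUBIC)]))
E
```

```text
(no output)
```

View pics/g.png

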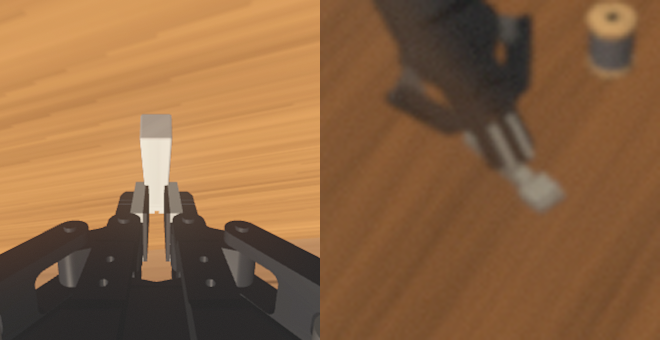

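```bash
python3 - <<'E'
from h import *
p=cap("top")
C=cloud(p,np.ones((420,560),bool))
B=C[(C[:,2]>.258)&(C[:,2]<.272)&(C[:,0]>.35)&(C[:,1]>0)]
print(len(B),B[:,:2].min(0),B[:,:2].max(0)); print(cv2.minAreaRect(B[:,:2].astype(np.float32)*1000))
# front edge: for bins across y, find min x in rotated frame
for th in (26,28,30,32,34):
    a=np.radians(th); ex=np.array([np.cos(a),np.sin(a)]); ey=np.array([-ex[1],ex[0]])
    u=B[:,:2]@ex; v=B[:,:2]@ey
    bs=np.arange(v.min()+.01,v.max()-.01,.015); f=[np.percentile(u[(v>=b)&(v<b+.015)],2) for b in bs if ((v>=b)&(v<b+.015)).sum()>20]
    print(th,np.round(np.std(f),4),np.round(np.median(f),4),np.round([v.min(),v.max()],3),np.round(np.polyfit(range(len(f)),f,1)[0]/.015,3))
E
```

```text
4297 [0.46481855 0.06164337] [0.74358242 0.40662264]
((604.2776489257812, 234.68695068359375), (96.80622863769531, 360.3276062011719), 34.81077194213867)
26 0.0148 0.5973 [-0.238  0.13 ] -0.137
28 0.0114 0.5955 [-0.26   0.107] -0.105
30 0.0081 0.5935 [-0.281  0.083] -0.082
32 0.0047 0.5896 [-0.303  0.06 ] -0.047
34 0.0012 0.5851 [-0.324  0.036] -0.012
```

Call:
carry_out([
  [0,[-2,0,4],0],
  [0,[-2,2.5,3],4.5],
  [0,[-2,3.2,3],4.5],
  [0,[-1.5,4,2],4.5],
  [0,[-1.4,4.2,1],4.5],
  [0,[-1.4,4.2,1],4.5],
  [0,[-1.4,4.2,1],4.5],
  [0,[-1.4,4.2,0],4.5],
  [0,[-1.4,4.2,0],4.5],
  [0,[-1.4,4.2,0],4.5],
  [0,[-1.4,4.2,0],4.5],
  [0,[-1.4,4.2,0],4.5],
])

```text
time_s: 13.0
position: [0.4399, 0.0996, 0.2005]
tool_rot: [0.365, -0.243, 0.893, 0.099]
wrist_force: [0.7, 0.2, -0.1]
width: 0.0079
grip_force: 58.9
```

Call:
carry_out([
  [0,[-0.1,4.2,0],4.5],
  [0,[0,4.2,0],0],
  [0,[0,3,0],0],
  [0,[0,0,0],0],
])

```text
time_s: 13.4
position: [0.4384, 0.2159, 0.2004]
tool_rot: [0.361, -0.28, 0.882, 0.115]
wrist_force: [-0.3, -0.8, -0.5]
width: 0.0075
grip_force: 59.0
```

```bash
python3 - <<'E'
from h import *
s,M=st()
p=cap("wrist",'w3')
objs(p,["iron"])
for k in ("spool_bin","iron_bin"):
    for o in r.place_of(p,k)[:1]: print(k,o["conf"],np.round(o["at"],1),onz(p,o["at"],0),dep(p,o["at"]))
C=cloud(p,np.ones((420,560),bool)); a=np.radians(34.8); ex=np.array([np.cos(a),np.sin(a)]); ey=np.array([-ex[1],ex[0]])
D=np.c_[(C[:,:2]-[.6269,.2504])@ex,(C[:,:2]-[.6269,.2504])@ey,C[:,2]]
W=D[(D[:,2]>.024)&(D[:,2]<.036)&(abs(D[:,0])<.09)&(abs(D[:,1])<.19)]
print(len(W)); h,e=np.histogram(W[:,1],np.arange(-.18,.181,.004)); print([(round(x,3),n) for x,n in zip(e,h) if n>40]); h,e=np.histogram(W[:,0],np.arange(-.09,.091,.004)); print([(round(x,3),n) for x,n in zip(e,h) if n>40])
E
```

```text
t13.40 tcp [0.4384 0.2159 0.2004] grasp [0.4339 0.2127 0.2061] tip [0.4447 0.2204 0.1925] lean 44.5 leandir 35.2 ydir 125.2 yz 0.0 q [ 0.06 -0.2  -0.86  0.22  0.38 -0.41] F [-0.3 -0.8 -0.5] w 0.0075 g 59.0
iron 0.9 n 2486 mean [0.418  0.2018 0.1864] rect c 519.5 279.8 wh 304.6 48.3 th 32.8 z50/95 [0.1902 0.1909]
spool_bin 0.72 [155.9 166.2] [0.672084  0.1839408 0.       ] [0.66574844 0.18306443 0.00452054]
iron_bin 0.56 [274.  166.2] [ 5.80563322e-01  3.12784551e-01 -2.77555756e-17] [0.57665827 0.31008361 0.00378349]
3001
[(np.float64(-0.172), np.int64(48)), (np.float64(-0.168), np.int64(100)), (np.float64(-0.164), np.int64(130)), (np.float64(-0.16), np.int64(66)), (np.float64(-0.156), np.int64(67)), (np.float64(-0.152), np.int64(64)), (np.float64(-0.148), np.int64(58)), (np.float64(-0.144), np.int64(48)), (np.float64(-0.14), np.int64(50)), (np.float64(-0.136), np.int64(46)), (np.float64(-0.132), np.int64(45)), (np.float64(-0.036), np.int64(68)), (np.float64(-0.032), np.int64(89)), (np.float64(-0.028), np.int64(95)), (np.float64(-0.024), np.int64(91)), (np.float64(-0.02), np.int64(83
[... 961 characters left out ...]
np.float64(-0.002), np.int64(90)), (np.float64(0.002), np.int64(232)), (np.float64(0.006), np.int64(189)), (np.float64(0.01), np.int64(111)), (np.float64(0.014), np.int64(89)), (np.float64(0.018), np.int64(61)), (np.float64(0.022), np.int64(52)), (np.float64(0.026), np.int64(43)), (np.float64(0.038), np.int64(110)), (np.float64(0.042), np.int64(99)), (np.float64(0.046), np.int64(84)), (np.float64(0.05), np.int64(75)), (np.float64(0.054), np.int64(72)), (np.float64(0.058), np.int64(76)), (np.float64(0.062), np.int64(73)), (np.float64(0.066), np.int64(64)), (np.float64(0.07), np.int64(61)), (np.float64(0.074), np.int64(65)), (np.float64(0.078), np.int64(98)), (np.float64(0.082), np.int64(98))]
```

View pics/w3.png

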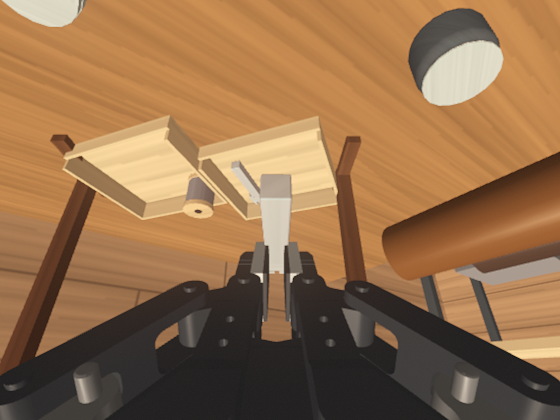

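Call:
carry_out([
  [0,[1.66,1.4,-2.1],0],
  [0,[1.66,1.4,-2.1],0],
  [0,[1.66,1.4,-2.1],0],
  [0,[1.66,1.4,-2.1],0],
  [0,[1.66,1.4,-2.1],0],
  [0,[1.66,1.4,-2.1],0],
  [0,[1.66,1.4,-2.1],0],
  [0,[1.66,1.4,-2.1],0],
  [0,[0,0,0],0],
])

```text
time_s: 14.5
position: [0.5746, 0.323, 0.0293]
tool_rot: [0.359, -0.276, 0.884, 0.113]
wrist_force: [-0.5, 0.6, -0.7]
width: 0.0075
grip_force: 59.0
```

```bash
python3 -c "from h import *;st()"
```

```text
t14.50 tcp [0.5746 0.323  0.0293] grasp [0.57   0.3198 0.0351] tip [0.5809 0.3274 0.0215] lean 44.3 leandir 34.8 ydir 124.7 yz 0.001 q [ 0.29  0.38 -0.83 -0.39  0.22 -0.23] F [-0.5  0.6 -0.7] w 0.0075 g 59.0
```

Call:
carry_out([
  [0,[-0.2,0.4,-0.35],0],
  [0,[0,0,-0.35],0],
  [0,[0,0,0],0],
  [0.4,[0,0,0],0],
  [0.4,[0,0,0],0],
  [0.4,[0,0,0],0],
  [0.4,[-1,-0.7,1.4],0],
  [0.4,[-2.4,-1.7,3],0],
  [0.4,[-2.4,-1.7,3],0],
  [0.4,[-2.4,-1.7,3],0],
  [0.4,[-2.4,-1.7,3],0],
  [0.4,[-2.4,-1.7,3],0],
])

```text
time_s: 15.7
position: [0.4391, 0.2359, 0.1907]
tool_rot: [0.361, -0.277, 0.883, 0.113]
wrist_force: [0.9, -0.3, 1.8]
width: 0.0341
grip_force: 0.0
```

```bash
cat >> h.py <<'E'
def rk(X):
    a=np.radians(34.8); ex=np.array([np.cos(a),np.sin(a)]); ey=np.array([-ex[1],ex[0]]); X=np.atleast_2d(X)
    return np.c_[(X[:,:2]-[.6269,.2504])@ex,(X[:,:2]-[.6269,.2504])@ey,X[:,2]]
E
python3 - <<'E'
from h import *
st()
p=cap("wrist",'w4')
for o in r.outline_of(p,"iron")[:3]:
    C=rk(cloud(p,o["mask"])); print(round(o["conf"],2),o["at"],len(C),cv2.minAreaRect(C[:,:2].astype(np.float32)*1000),np.percentile(C[:,2],[5,50,95]))
E
```

```text
t15.70 tcp [0.4391 0.2359 0.1907] grasp [0.4345 0.2327 0.1964] tip [0.4455 0.2403 0.1829] lean 44.5 leandir 34.9 ydir 124.9 yz -0.0 q [ 0.14 -0.17 -0.87  0.15  0.32 -0.35] F [ 0.9 -0.3  1.8] w 0.0341 g 0.0
0.55 [276.8, 170.5] 615 ((1.9248924255371094, 95.4915542602539), (106.49171447753906, 22.810733795166016), 1.3734947443008423) [0.005182   0.01520262 0.01643961]
```

View pics/w4.png

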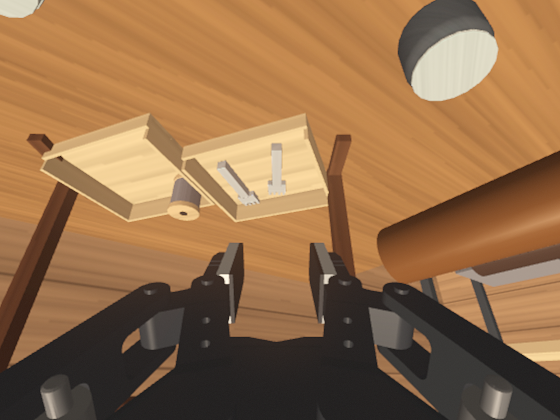

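Call:
carry_out([
  [0.75,[0,-4,0],-4.5],
  [0.75,[0.7,-4,-0.4],-5.6],
  [0.75,[0.7,-4,-0.4],-5.6],
  [0.75,[0.7,-4,-0.4],-5.6],
  [0.75,[0.7,-4,-0.4],-5.6],
  [0.75,[0.7,-4,-0.4],-5.6],
  [0.75,[0.7,-4,-0.4],-5.6],
  [0.75,[0.7,-4,-0.4],-5.6],
  [0.75,[0.7,-4,-0.4],-5.6],
  [0.75,[0,0,0],0],
])

```text
time_s: 16.8
position: [0.4978, -0.1268, 0.157]
tool_rot: [0.375, 0.119, 0.918, -0.049]
wrist_force: [-0.5, -0.3, 0.2]
width: 0.064
grip_force: 0.0
```

```bash
python3 - <<'E'
from h import *
st()
for n in("wrist","side","top"):
    p=cap(n)
    for o in r.outline_of(p,"spool")[:2]:
        C=cloud(p,o["mask"]); C=C[(abs(C[:,0]-.62)<.05)&(abs(C[:,1]+.168)<.05)&(C[:,2]>.046)&(C[:,2]<.055)]
        if len(C)>15: print(n,round(o["conf"],2),len(C),cv2.minEnclosingCircle(C[:,:2].astype(np.float32)*1000),np.median(C[:,2]))
    for o in r.place_of(p,"spool")[:1]: print(n,onz(p,o["at"],0))
E
```

```text
t16.80 tcp [ 0.4978 -0.1268  0.157 ] grasp [ 0.4923 -0.1254  0.1627] tip [ 0.5052 -0.1288  0.1492] lean 44.5 leandir -14.8 ydir 75.2 yz -0.0 q [-0.51 -0.1  -0.93 -0.03  0.18 -0.18] F [-0.5 -0.3  0.2] w 0.064 g 0.0
wrist 0.87 658 ((624.4835815429688, -164.68638610839844), 20.196884155273438) 0.050305825515116545
wrist [ 0.62143867 -0.1651747   0.        ]
side 0.75 118 ((627.8233642578125, -168.4034423828125), 22.16986083984375) 0.049295706739318566
side [ 6.34942291e-01 -1.74720723e-01 -1.11022302e-16]
top 0.52 141 ((624.53271484375, -164.73135375976562), 19.350234985351562) 0.050439604341790914
top [ 0.61755949 -0.16923335  0.        ]
```

Call:
carry_out([
  [0.75,[2.2,-0.66,-2.25],0],
  [0.75,[2.2,-0.66,-2.25],0],
  [0.75,[2.2,-0.66,-2.25],0],
  [0.75,[2.2,-0.66,-2.25],0],
  [0.75,[2.2,-0.66,-2.25],0],
  [0.75,[2.2,-0.66,-2.25],0],
  [0.75,[0.2,0,0],0],
  [0,[0,0,0],0],
  [0,[0,0,0],0],
  [0,[0,0,0],0],
  [0,[0,0,0],0],
  [0,[0,0,0],0],
])

```text
time_s: 18.45
position: [0.6305, -0.1633, 0.0234]
tool_rot: [0.376, 0.116, 0.918, -0.048]
wrist_force: [0.0, 0.4, 0.5]
width: 0.0359
grip_force: 57.7
```

Call:
carry_out([
  [0,[0,0,1],0],
  [0,[-0.5,0,3],0],
  [0,[-1,0,3],0],
  [0,[0,0,0],0],
])

```text
time_s: 18.85
position: [0.6163, -0.1638, 0.0971]
tool_rot: [0.378, 0.116, 0.917, -0.048]
wrist_force: [0.2, -0.7, -0.5]
width: 0.0359
grip_force: 57.9
```

```bash
python3 - <<'E'
from h import *
st()
a=cap("wrist",'w5')["frame"][60:400,120:440,::-1]; p=cap("side"); b=p["frame"][220:340,220:340,::-1]
cv2.imwrite('pics/g2.png',np.hstack([a,cv2.resize(b,(340,340),interpolation=cv2.INTER_CUBIC)]))
objs(p,["spool"])
E
```

```text
t18.85 tcp [ 0.6163 -0.1638  0.0971] grasp [ 0.6109 -0.1624  0.1028] tip [ 0.6238 -0.1657  0.0893] lean 44.8 leandir -14.5 ydir 75.5 yz -0.001 q [-0.45  0.22 -0.81 -0.23  0.14 -0.15] F [ 0.2 -0.7 -0.5] w 0.0359 g 57.9
spool 0.47 n 183 mean [ 0.6218 -0.1686  0.1116] rect c 615.9 -166.2 wh 32.7 37.5 th 61.0 z50/95 [0.1194 0.1246]
```

View pics/g2.png

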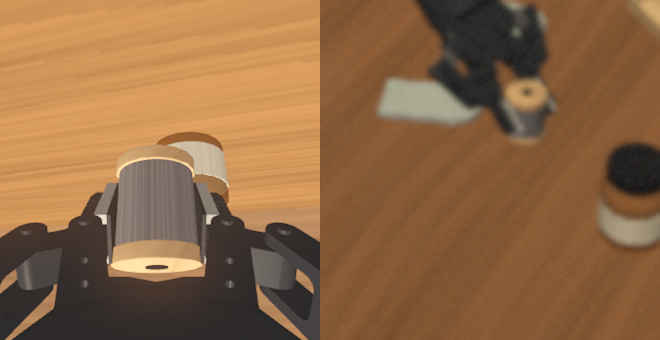

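Call:
carry_out([
  [0,[-0.9,3,1.2],6.2],
  [0,[-0.9,3,1],6.2],
  [0,[-0.9,3,1],6.2],
  [0,[-0.9,3,1],6.2],
  [0,[-0.9,3,1],6.2],
  [0,[-0.8,3,1],6.2],
  [0,[-0.8,3,1],6.1],
  [0,[-0.8,3,1],6],
  [0,[0,0,0],0],
])

```text
time_s: 19.9
position: [0.5464, 0.0784, 0.1744]
tool_rot: [0.36, -0.279, 0.883, 0.114]
wrist_force: [0.5, -0.3, -0.8]
width: 0.0358
grip_force: 58.0
```

```bash
python3 - <<'E'
from h import *
st()
p=cap("wrist")
for k in ("spool_bin","iron_bin"):
    for o in r.place_of(p,k)[:1]: print(k,o["conf"],np.round(o["at"],1),onz(p,o["at"],0))
E
```

```text
t19.90 tcp [0.5464 0.0784 0.1744] grasp [0.5419 0.0752 0.1801] tip [0.5527 0.0828 0.1665] lean 44.4 leandir 35.2 ydir 125.1 yz 0.001 q [-0.31  0.02 -0.72  0.3   0.59 -0.76] F [ 0.5 -0.3 -0.8] w 0.0358 g 58.0
spool_bin 0.74 [286.9 180.5] [0.67606825 0.1865947  0.        ]
iron_bin 0.94 [412.8 180.7] [ 5.83249326e-01  3.18478272e-01 -2.77555756e-17]
```

Call:
carry_out([
  [0,[2.05,1.43,-2.3],0],
  [0,[2.05,1.43,-2.3],0],
  [0,[2.05,1.43,-2.3],0],
  [0,[2.05,1.43,-2.3],0],
  [0,[2.05,1.43,-2.3],0],
  [0,[2.05,1.43,-2.3],0],
  [0,[0,0,0],0],
])

```text
time_s: 20.75
position: [0.6699, 0.163, 0.0317]
tool_rot: [0.359, -0.277, 0.884, 0.114]
wrist_force: [-0.9, 0.4, -0.4]
width: 0.0362
grip_force: 58.1
```

```bash
python3 -c "from h import *;st()"
```

```text
t20.75 tcp [0.6699 0.163  0.0317] grasp [0.6653 0.1598 0.0374] tip [0.6762 0.1674 0.0238] lean 44.2 leandir 35.0 ydir 124.8 yz 0.003 q [-0.07  0.42 -0.69 -0.19  0.45 -0.52] F [-0.9  0.4 -0.4] w 0.0362 g 58.1
```

Call:
carry_out([
  [0,[0,0,-0.35],0],
  [0,[0,0,0],0],
  [0.5,[0,0,0],0],
  [0.62,[0,0,0],0],
  [0.62,[0,0,0],0],
  [0.62,[0,0,0],0],
  [0.62,[-0.8,-0.57,1],0],
  [0.62,[-2,-1.4,2.4],0],
  [0.62,[-2,-1.4,2.4],0],
  [0.62,[-2,-1.4,2.4],0],
  [0.62,[-2,-1.4,2.4],0],
  [0.62,[-2,-1.4,2.4],0],
])

```text
time_s: 21.95
position: [0.56, 0.0864, 0.1645]
tool_rot: [0.361, -0.277, 0.883, 0.113]
wrist_force: [0.1, -1.7, 0.2]
width: 0.0531
grip_force: 0.0
```

```bash
python3 - <<'E'
from h import *
st()
p=cap("wrist",'w6')
for o in r.outline_of(p,"spool")[:3]:
    C=rk(cloud(p,o["mask"])); print(round(o["conf"],2),o["at"],len(C),np.round(C.mean(0),4),np.percentile(C[:,2],[5,50,95]))
p=cap("top")
objs(p,["template","pile"])
p=cap("side"); objs(p,["template","pile"])
E
```

```text
t21.95 tcp [0.56   0.0864 0.1645] grasp [0.5554 0.0832 0.1702] tip [0.5663 0.0908 0.1567] lean 44.5 leandir 34.8 ydir 124.9 yz -0.0 q [-0.28  0.05 -0.73  0.24  0.57 -0.72] F [ 0.1 -1.7  0.2] w 0.0531 g 0.0
0.87 [279.9, 188.9] 1838 [-0.0322 -0.0959  0.0367] [0.0086426  0.03977403 0.05423036]
template 0.94 n 657 mean [ 0.4637 -0.097   0.0082] rect c 466.0 -95.8 wh 107.3 55.8 th 20.0 z50/95 [0.0082 0.012 ]
template 0.8 n 427 mean [ 0.4673 -0.0997  0.0071] rect c 469.0 -99.5 wh 105.4 65.7 th 22.0 z50/95 [0.0071 0.0105]
pile 0.8 n 459 mean [0.4697 0.0454 0.0197] rect c 468.4 56.7 wh 106.3 68.4 th 6.5 z50/95 [0.0221 0.0263]
```

View pics/w6.png

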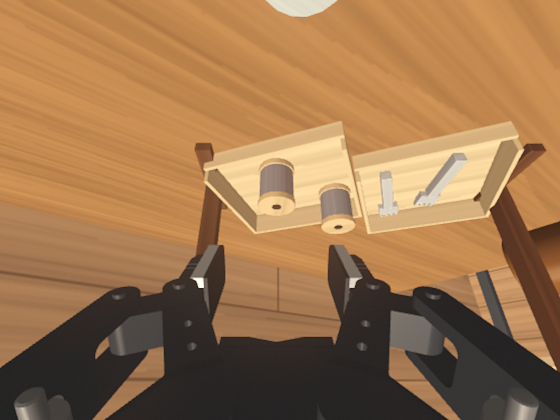

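Call:
carry_out([
  [1,[-3,2.4,0],-3],
  [1,[-3,2.4,0],-3],
  [1,[-3,2.4,0],-3],
  [1,[-3,2.4,0],-3],
  [1,[-3,2.4,0],-3],
  [1,[-2.8,-1,0],0],
  [1,[-2.8,-1,0],0],
  [1,[-2.8,-1,0],0],
  [1,[-2.8,-1,0],0],
])

```text
time_s: 23.25
position: [0.3035, 0.1703, 0.1818]
tool_rot: [0.363, -0.161, 0.915, 0.064]
wrist_force: [-0.1, 0.8, 0.5]
width: 0.0855
grip_force: 0.0
```

```bash
python3 -c "from h import *;st()"
```

```text
t23.25 tcp [0.3035 0.1703 0.1818] grasp [0.2984 0.1685 0.1876] tip [0.3106 0.1729 0.1738] lean 43.3 leandir 20.0 ydir 110.0 yz 0.0 q [ 0.16 -0.53 -1.04  0.32  0.13 -0.14] F [-0.1  0.8  0.5] w 0.0855 g 0.0
```

Call:
carry_out([
  [0.85,[2,-3.4,0],0],
  [0.85,[2,-3.4,-0.6],0],
  [0.85,[2,-3.4,-0.6],0],
  [0.85,[2,-3.4,-0.6],0],
  [0.85,[2,-3.4,-0.6],0],
  [0.85,[2,-3.4,-0.6],0],
  [0.85,[2,-3.4,-0.6],0],
  [0.85,[2,-3.4,-0.6],0],
  [0.85,[0,0,0],0],
])

```text
time_s: 24.15
position: [0.4495, -0.074, 0.1403]
tool_rot: [0.359, -0.16, 0.917, 0.063]
wrist_force: [0.1, -0.3, -0.4]
width: 0.0724
grip_force: 0.0
```

```bash
cat >> h.py <<'E'
from scipy.optimize import least_squares
def shape():
    t=np.linspace(-np.pi/2,np.pi/2,60); arc=np.c_[26+28*np.cos(t),28*np.sin(t)]
    P=np.vstack([arc,[-54,28],[-54,-28],arc[:1]]); return P.astype(np.float32).reshape(-1,1,2)
SH=shape()
def fit(p,k,z,x0):
    """pose (mm,mm,deg) of the strap outline at height z"""
    for o in r.outline_of(p,k)[:2]:
        m=o["mask"].astype(np.uint8); c=max(cv2.findContours(m,cv2.RETR_EXTERNAL,cv2.CHAIN_APPROX_NONE)[0],key=cv2.contourArea)[:,0,:]
        c=c[(c[:,0]>2)&(c[:,0]<557)&(c[:,1]>2)&(c[:,1]<417)]
        W=np.array([onz(p,q,z)[:2] for q in c])*1000
        def f(x):
            a=np.radians(x[2]); d=W-x[:2]; L=np.c_[d@[np.cos(a),np.sin(a)],d@[-np.sin(a),np.cos(a)]]
            return [cv2.pointPolygonTest(SH,(float(u),float(v)),True) for u,v in L]
        s=least_squares(f,x0,loss='soft_l1',f_scale=1.5,diff_step=1e-3); print(k,"z",z,round(o["conf"],2),len(c),np.round(s.x,1),"res",round(np.median(np.abs(f(s.x))),2))
E
python3 - <<'E'
from h import *
st()
p=cap("wrist",'w7'); fit(p,"template",.008,[466,-96,20]); fit(p,"pile",.024,[465,55,5])
objs(p,["template","pile"])
p=cap("top"); fit(p,"template",.008,[466,-96,20]); fit(p,"pile",.024,[465,55,5])
E
```

```text
t24.15 tcp [ 0.4495 -0.074   0.1403] grasp [ 0.4444 -0.0758  0.1462] tip [ 0.4565 -0.0714  0.1322] lean 42.8 leandir 19.8 ydir 109.8 yz -0.0 q [-0.76 -0.08 -0.89  0.37  0.65 -0.97] F [ 0.1 -0.3 -0.4] w 0.0724 g 0.0
template z 0.008 0.85 384 [464.  -97.4  20.3] res 0.52
template z 0.008 0.19 52 [629.5 200.2 143.8] res 2.63
pile z 0.024 0.75 307 [456.4  46.6  13. ] res 5.51
pile z 0.024 0.41 384 [454.5 -98.2  19.9] res 2.9
template 0.85 n 9691 mean [ 0.4526 -0.1015  0.0078] rect c 466.2 -96.6 wh 108.8 55.8 th 20.4 z50/95 [0.0079 0.0088]
pile 0.75 n 7761 mean [0.4485 0.0472 0.0203] rect c 465.4 54.5 wh 108.2 58.8 th 4.9 z50/95 [0.0234 0.0243]
template z 0.008 0.87 87 [466.7 -94.7  21.2] res 2.03
pile z 0.024 0.83 101 [468.4  53.9   4.1] res 1.24
```

```bash
python3 - <<'E'
from h import *
s,M=st()
p=cap("wrist")
C=cloud(p,np.ones((420,560),bool)); T=(C-s["position"])@M*1000
for sg in(1,-1):
    F=T[(abs(T[:,0])<25)&(T[:,1]*sg>28)&(T[:,1]*sg<60)&(T[:,2]>-40)&(T[:,2]<20)]
    print(len(F),"tool z max",np.round(np.percentile(F[:,2],[90,98,99.8]),1),"x range at tip",np.round(np.percentile(F[F[:,2]>np.percentile(F[:,2],90),0],[2,50,98]),1))
E
```

```text
t24.55 tcp [ 0.4467 -0.069   0.1418] grasp [ 0.4416 -0.0708  0.1477] tip [ 0.4538 -0.0664  0.1338] lean 42.8 leandir 19.9 ydir 110.0 yz -0.002 q [-0.75 -0.09 -0.89  0.37  0.65 -0.97] F [-0.7  0.8  0.4] w 0.0722 g 0.0
2214 tool z max [-4.8  0.7  3. ] x range at tip [-10.1   3.5  11.2]
2200 tool z max [-4.7  0.4  2.5] x range at tip [-10.2   2.7  11. ]
```

Call:
carry_out([
  [0.83,[0.6,-0.9,-2.5],0.1],
  [0.83,[0.6,-0.9,-2.5],0.1],
  [0.83,[0.7,-1,-2.5],0.1],
  [0.83,[0,0,-1.8],0],
  [0.83,[0,0,0],0],
  [0.83,[0,0,0],0],
])

```text
time_s: 25.2
position: [0.4659, -0.0974, 0.0488]
tool_rot: [0.359, -0.164, 0.916, 0.064]
wrist_force: [0.0, -0.1, 0.2]
width: 0.0711
grip_force: 0.0
```

```bash
python3 - <<'E'
from h import *
s,M=st()
p=cap("wrist"); fit(p,"template",.008,[466,-96,20])
st()
E
```

```text
t25.20 tcp [ 0.4659 -0.0974  0.0488] grasp [ 0.4608 -0.0993  0.0547] tip [ 0.4729 -0.0948  0.0407] lean 42.8 leandir 20.3 ydir 110.3 yz -0.0 q [-0.78  0.16 -1.    0.04  0.66 -1.  ] F [ 0.  -0.1  0.2] w 0.0711 g 0.0
template z 0.008 0.85 436 [461.  -98.3  20.4] res 0.78
template z 0.008 0.21 319 [479.2  68.7  64.1] res 19.27
t25.30 tcp [ 0.4663 -0.0979  0.0496] grasp [ 0.4612 -0.0997  0.0555] tip [ 0.4733 -0.0953  0.0416] lean 42.9 leandir 20.1 ydir 110.3 yz -0.003 q [-0.78  0.16 -1.    0.04  0.66 -1.  ] F [-0.2  0.9  1.6] w 0.0711 g 0.0
```

Call:
carry_out([
  [0.83,[0,0,-1.5],0],
  [0.83,[0,0,-1.2],0],
  [0.83,[0,0,-0.6],0],
  [0.83,[0,0,0],0],
])

```text
time_s: 25.7
position: [0.4673, -0.0991, 0.0168]
tool_rot: [0.359, -0.164, 0.917, 0.064]
wrist_force: [-0.8, -0.2, -0.2]
width: 0.0709
grip_force: 0.0
```

```bash
python3 -c "from h import *;st()"
```

```text
t25.70 tcp [ 0.4673 -0.0991  0.0168] grasp [ 0.4622 -0.101   0.0227] tip [ 0.4743 -0.0965  0.0088] lean 42.8 leandir 20.3 ydir 110.3 yz -0.001 q [-0.78  0.25 -1.04 -0.09  0.66 -1.01] F [-0.8 -0.2 -0.2] w 0.0709 g 0.0
```

Call:
carry_out([
  [0.83,[0.1,0.05,-0.32],0],
  [0.83,[0,0,0],0],
  [0.6,[0,0,0],0],
  [0.5,[0,0,0],0],
  [0.4,[0,0,0],0],
  [0.4,[0,0,0],0],
  [0.4,[0,0,0],0],
])

```text
time_s: 26.4
position: [0.4689, -0.0991, 0.0148]
tool_rot: [0.359, -0.165, 0.916, 0.064]
wrist_force: [-6.1, -1.2, 9.5]
width: 0.0521
grip_force: 60.1
```

```bash
python3 -c "from h import *;st()"
```

```text
t26.40 tcp [ 0.4689 -0.0991  0.0148] grasp [ 0.4638 -0.101   0.0207] tip [ 0.4759 -0.0965  0.0067] lean 42.8 leandir 20.3 ydir 110.4 yz -0.0 q [-0.78  0.26 -1.04 -0.1   0.66 -1.  ] F [-6.1 -1.2  9.5] w 0.0521 g 60.1
```

Call:
carry_out([
  [0.4,[0,0,0.5],0],
  [0.4,[0,0,1.5],0],
  [0.4,[0,0,2],0],
  [0.4,[0,0,2],0],
  [0.4,[0,0,0],0],
])

```text
time_s: 26.9
position: [0.4694, -0.0996, 0.0763]
tool_rot: [0.36, -0.165, 0.916, 0.063]
wrist_force: [-0.6, -0.0, -0.8]
width: 0.0519
grip_force: 62.5
```

```bash
cat >> h.py <<'E'
def plane(p,k="template"):
    o=r.outline_of(p,k)[0]; m=cv2.erode(o["mask"].astype(np.uint8),np.ones((5,5)))>0; C=cloud(p,m); c=np.median(C,0)
    for _ in range(3):
        A=np.c_[C[:,:2]-c[:2],np.ones(len(C))]; q=np.linalg.lstsq(A,C[:,2],rcond=None)[0]; C=C[abs(A@q-C[:,2])<.004]
    print("plane top z",round(q[2],4),"at",np.round(c[:2],4),"slope deg x,y",np.round(np.degrees(np.arctan(q[:2])),1)); return q[2]
E
python3 - <<'E'
from h import *
s,M=st()
p=cap("wrist",'w8'); z=plane(p); fit(p,"template",z,[466,-98,20]); objs(p,["template"])
p=cap("side"); plane(p); fit(p,"template",z,[466,-98,20]); objs(p,["template"])
p=cap("top"); fit(p,"pile",.024,[465,55,5])
E
```

```text
t26.90 tcp [ 0.4694 -0.0996  0.0763] grasp [ 0.4643 -0.1015  0.0821] tip [ 0.4764 -0.097   0.0682] lean 42.8 leandir 20.2 ydir 110.4 yz -0.003 q [-0.78  0.1  -0.95  0.15  0.66 -1.  ] F [-0.6 -0.  -0.8] w 0.0519 g 62.5
plane top z 0.0686 at [ 0.4373 -0.108 ] slope deg x,y [ 0.8 -0.1]
template z 0.06856034901291459 0.89 446 [ 461.7 -102.1   20.1] res 0.95
template z 0.06856034901291459 0.45 56 [425.5  95.3  29.5] res 1.09
template 0.89 n 13896 mean [ 0.4451 -0.1082  0.0683] rect c 467.9 -100.3 wh 108.4 56.9 th 19.8 z50/95 [0.0689 0.0695]
plane top z 0.0658 at [ 0.4967 -0.092 ] slope deg x,y [ 0.3 -2.2]
template z 0.06856034901291459 0.52 57 [ 510.   -97.1 -181.7] res 3.64
template 0.52 n 292 mean [ 0.4837 -0.0994  0.065 ] rect c 476.2 -111.0 wh 103.7 94.5 th 15.6 z50/95 [0.0655 0.0688]
pile z 0.024 0.81 99 [466.3  53.7   5.9] res 1.3
```

View pics/w8.png

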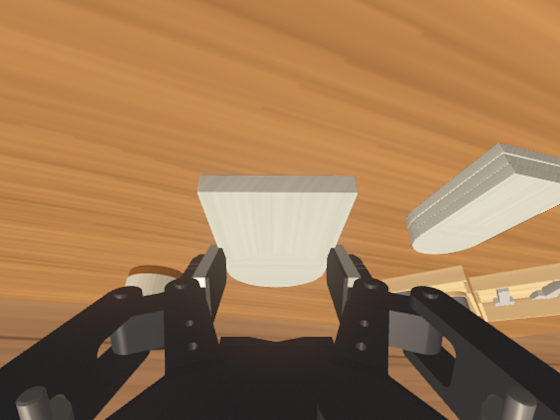

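Call:
carry_out([
  [0.4,[0,3,1],-3],
  [0.4,[0,3.1,0],-3],
  [0.4,[0,3.1,0],-3],
  [0.4,[0,3.1,0],-3],
  [0.4,[0,3.1,0],-3],
  [0.4,[0,0,0],0],
  [0.4,[0,0,0],0],
])

```text
time_s: 28.1
position: [0.4817, 0.0531, 0.1002]
tool_rot: [0.353, -0.047, 0.934, 0.021]
wrist_force: [0.4, 0.2, -0.8]
width: 0.0516
grip_force: 62.9
```

```bash
python3 - <<'E'
from h import *
s,M=st()
p=cap("wrist",'w9')
C=cloud(p,np.ones((420,560),bool)); a=np.radians(5); ex=np.array([np.cos(a),np.sin(a)]); ey=np.array([-ex[1],ex[0]])
g=(s["position"]-.008*M[:,2])
u=(C[:,:2]-[.4655,.0543])@ex*1000; v=(C[:,:2]-[.4655,.0543])@ey*1000
gu=(g[:2]-[.4655,.0543]); print("grasp in pile frame",gu@ex*1000,gu@ey*1000)
for nm,lo,hi in(("pile",.018,.027),("templ",g[2]-.0214+.003,g[2]-.0214+.011)):
    S=(C[:,2]>lo)&(C[:,2]<hi)&(abs(u)<75)&(abs(v)<40); print(nm,S.sum(),"u",np.percentile(u[S],[.5,99.5]).round(1),"v",np.percentile(v[S],[.5,99.5]).round(1))
    if S.sum()>200: print(cv2.minAreaRect(np.c_[u[S],v[S]].astype(np.float32)))
    # square edge tilt & position
    e=[(b,np.percentile(u[S&(abs(v-b)<4)],2)) for b in(-20,-10,0,10,20) if (S&(abs(v-b)<4)).sum()>20]; print(np.round(e,1).tolist())
objs(p,["template","pile"])
p=cap("top"); objs(p,["template","pile"]); fit(p,"template",g[2]-.0134,[465,54,5])
E
```

```text
t28.10 tcp [0.4817 0.0531 0.1002] grasp [0.4764 0.0526 0.1062] tip [0.4889 0.0539 0.092 ] lean 41.5 leandir 6.3 ydir 95.9 yz 0.006 q [-0.18 -0.03 -1.04 -0.14  0.19 -0.21] F [ 0.4  0.2 -0.8] w 0.0516 g 62.9
grasp in pile frame 10.729158622219495 -2.681282214450024
pile 14695 u [-53.6  36.2] v [-27.5  27.8]
((-8.084182739257812, 0.24612045288085938), (56.241493225097656, 91.88833618164062), 89.97023010253906)
[[-20.0, -53.3], [-10.0, -53.3], [0.0, -53.2], [10.0, -53.3], [20.0, -53.2]]
templ 13677 u [-39.2  64.7] v [-30.4  25.6]
((14.855815887451172, -2.5489463806152344), (109.11189270019531, 74.45035552978516), 0.8932406902313232)
[[-20.0, -38.7], [-10.0, -38.8], [0.0, -38.9], [10.0, -38.9], [20.0, -39.0]]
template 0.56 n 13944 mean [0.4562 0.0512 0.0927] rect c 579.3 87.4 wh 326.0 71.4 th 17.5 z50/95 [0.0934 0.0946]
pile 0.96 n 16570 mean [0.4415 0.0523 0.0221] rect c 457.4 53.9 wh 91.9 56.2 th 5.1 z50/95 [0.0237 0.0247]
template 0.56 n 553 mean [0.4919 0.0532 0.0933] rect c 491.2 52.5 wh 54.6 85.9 th 90.0 z50/95 [0.0931 0.0965]
template z 0.09280567985827681 0.56 81 [480.5  49.9   7.1] res 1.62
```

View pics/w9.png

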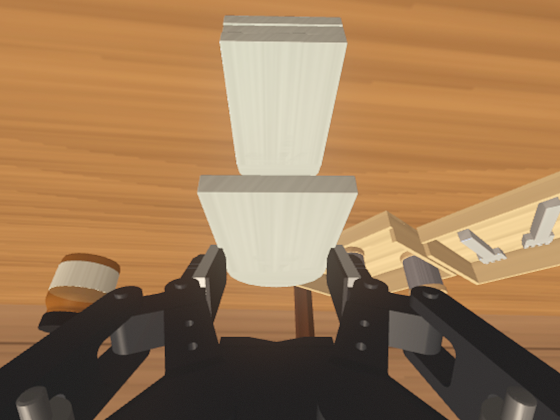

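Call:
carry_out([
  [0.4,[0.5,-3,0],2.8],
  [0.4,[0.5,-3,0],2.8],
  [0.4,[0.3,-3,0],2.8],
  [0.4,[0,-3,0],2.8],
  [0.4,[0,-3.2,-1],2.8],
  [0.4,[0,0,-2.5],0],
  [0.4,[0,0,-2],0],
  [0.4,[0,0,-1.5],0],
  [0.4,[0,0,0],0],
])

```text
time_s: 29.35
position: [0.4941, -0.1013, 0.0286]
tool_rot: [0.347, -0.157, 0.922, 0.064]
wrist_force: [0.6, -1.3, -1.5]
width: 0.0515
grip_force: 62.9
```

```bash
python3 - <<'E'
from h import *
st(); p=cap("wrist"); plane(p)
E
```

```text
t29.35 tcp [ 0.4941 -0.1013  0.0286] grasp [ 0.4892 -0.1031  0.0346] tip [ 0.5009 -0.0988  0.0203] lean 41.4 leandir 20.1 ydir 109.5 yz 0.009 q [-0.72  0.24 -0.96 -0.03  0.62 -0.92] F [ 0.6 -1.3 -1.5] w 0.0515 g 62.9
plane top z 0.0218 at [ 0.4616 -0.1093] slope deg x,y [-0.9  0.1]
```

Call:
carry_out([
  [0.4,[0,0,-0.7],0],
  [0.4,[0,0,-0.45],0],
  [0.4,[0,0,0],0],
  [0.6,[0,0,0],0],
  [0.8,[0,0,0],0],
  [0.8,[0,0,0],0],
  [0.8,[-0.5,-0.2,1],0],
  [0.8,[-1,-0.4,3],0],
  [0.8,[-1,0,4],0],
  [0.8,[-2,4,1],-3],
  [0.8,[-2,4,0],-3],
  [0.8,[-2,4,0],-3],
])

```text
time_s: 30.65
position: [0.42, 0.0086, 0.1279]
tool_rot: [0.347, -0.085, 0.933, 0.036]
wrist_force: [0.6, 0.3, -0.9]
width: 0.0679
grip_force: 0.0
```

Call:
carry_out([
  [0.8,[-2,4,0],-3],
  [0.8,[-2,4,0],-3],
  [0.8,[-4,1,0],0],
  [0.8,[-5,0,0],0],
  [0.8,[-4,0,-2],0],
  [0.8,[-4,0,-2],0],
])

```text
time_s: 31.25
position: [0.2515, 0.0732, 0.1525]
tool_rot: [0.308, -0.059, 0.949, 0.021]
wrist_force: [0.5, -1.6, 0.4]
width: 0.0682
grip_force: 0.0
```

```bash
python3 -c "from h import *;st()"
```

```text
t31.25 tcp [0.2515 0.0732 0.1525] grasp [0.2469 0.0726 0.159 ] tip [0.2579 0.0741 0.1436] lean 35.9 leandir 7.5 ydir 97.2 yz 0.004 q [-0.44 -0.72 -1.04  0.7   0.33 -0.48] F [ 0.5 -1.6  0.4] w 0.0682 g 0.0
```

Call:
carry_out([
  [0.8,[1,4,-2.5],0],
  [0.8,[1,4,-2.5],0],
  [0.8,[0,3,-3.5],0],
  [0.8,[-1,0,-4],0],
  [0.8,[-1,0,-4],0],
  [0.8,[-2,0,-3],0],
])

```text
time_s: 31.85
position: [0.2397, 0.1228, 0.1237]
tool_rot: [0.249, -0.056, 0.967, 0.013]
wrist_force: [-0.3, -0.1, 0.5]
width: 0.0684
grip_force: 0.0
```

```bash
python3 -c "from h import *;st()"
```

```text
t31.85 tcp [0.2397 0.1228 0.1237] grasp [0.2359 0.1223 0.1307] tip [0.245  0.1234 0.1141] lean 28.9 leandir 6.4 ydir 96.6 yz -0.002 q [ 0.21 -0.51 -1.04  0.53 -0.05  0.08] F [-0.3 -0.1  0.5] w 0.0684 g 0.0
```

Call:
carry_out([
  [0.8,[-2,-0.2,-3],0],
  [0.8,[-2,-0.2,-3],0],
  [0.8,[-2,-0.2,-3],0],
  [0.8,[-2,-0.2,-3],0],
  [0.8,[-2,-0.2,-3],0],
  [0.8,[-2,-0.2,-3],0],
])

```text
time_s: 32.45
position: [0.1285, 0.1628, 0.0929]
tool_rot: [0.212, -0.051, 0.976, -0.011]
wrist_force: [0.4, 0.3, 0.0]
width: 0.0684
grip_force: 0.0
```

```bash
python3 -c "from h import *;st()"
```

```text
t32.45 tcp [0.1285 0.1628 0.0929] grasp [0.1252 0.1628 0.1002] tip [0.133  0.1628 0.0829] lean 24.5 leandir 0.1 ydir 95.4 yz -0.042 q [ 0.97 -0.38 -1.04  0.66 -0.35  0.82] F [0.4 0.3 0. ] w 0.0684 g 0.0
```

Call:
carry_out([
  [0.8,[4,-2.5,0.5],0],
  [0.8,[4,-2.5,0.5],0],
  [0.8,[4,-2.5,0.5],0],
  [0.8,[4,-2.5,0],0],
  [0.8,[3,-2.5,0],0],
  [0.8,[-2,0.3,-2],0],
  [0.8,[-2,0.3,-2],0],
  [0.8,[-2,0.3,-2],0],
  [0.8,[-2,0.3,-2],0],
])

```text
time_s: 33.35
position: [0.1557, 0.1423, 0.089]
tool_rot: [0.181, -0.045, 0.982, -0.022]
wrist_force: [0.2, 0.9, -0.2]
width: 0.0683
grip_force: 0.0
```

```bash
python3 -c "from h import *;st()"
```

```text
t33.35 tcp [0.1557 0.1423 0.089 ] grasp [0.1528 0.1425 0.0965] tip [0.1596 0.142  0.0788] lean 21.0 leandir -4.3 ydir 94.6 yz -0.059 q [ 0.67 -0.4  -1.04  0.66 -0.25  0.55] F [ 0.2  0.9 -0.2] w 0.0683 g 0.0
```

Call:
carry_out([
  [0.8,[3,-2,0.5],0],
  [0.8,[3,-2,0.5],0],
  [0.8,[3,-2,0.5],0],
  [0.8,[3,-2,0.5],0],
  [0.8,[3,-2,0],0],
  [0.8,[3,-1,0],0],
])

```text
time_s: 33.95
position: [0.3092, 0.0516, 0.1041]
tool_rot: [0.178, -0.045, 0.983, -0.022]
wrist_force: [-0.1, 0.8, 0.3]
width: 0.0683
grip_force: 0.0
```

```bash
python3 -c "from h import *;st()"
```

```text
t33.95 tcp [0.3092 0.0516 0.1041] grasp [0.3064 0.0518 0.1116] tip [0.3131 0.0513 0.0938] lean 20.7 leandir -4.4 ydir 94.7 yz -0.059 q [-0.12 -0.29 -0.96  0.54  0.01 -0.21] F [-0.1  0.8  0.3] w 0.0683 g 0.0
```

Call:
carry_out([
  [0.8,[0,0,0],8.4],
  [0.8,[0,0,0],8.4],
  [0.8,[0,0,0],8.4],
  [0.8,[0,0,0],8.4],
  [0.8,[0,0,0],8.4],
  [0.8,[-2,0,-2],0],
  [0.8,[-2,0,-2],0],
  [0.8,[-2,0,-2],0],
])

```text
time_s: 34.75
position: [0.2599, 0.0491, 0.0663]
tool_rot: [0.167, -0.397, 0.901, 0.046]
wrist_force: [-0.3, 0.2, 0.5]
width: 0.068
grip_force: 0.0
```

```bash
python3 -c "from h import *;st()"
```

```text
t34.75 tcp [0.2599 0.0491 0.0663] grasp [0.2578 0.0474 0.0738] tip [0.2628 0.0515 0.056 ] lean 20.0 leandir 39.1 ydir 137.1 yz -0.05 q [-0.53 -0.26 -1.04  0.67  0.33 -1.34] F [-0.3  0.2  0.5] w 0.068 g 0.0
```

Call:
carry_out([
  [0.8,[-2,1,0],0],
  [0.8,[-2,1,0],0],
  [0.8,[-2,1,0],0],
  [0.8,[-2,1,0],0],
])

```text
time_s: 35.15
position: [0.187, 0.0885, 0.092]
tool_rot: [0.159, -0.398, 0.902, 0.049]
wrist_force: [0.3, -0.5, 0.3]
width: 0.0686
grip_force: 0.0
```

```bash
python3 -c "from h import *;st()"
```

```text
t35.15 tcp [0.187  0.0885 0.092 ] grasp [0.185  0.0868 0.0995] tip [0.1897 0.0909 0.0816] lean 19.2 leandir 41.0 ydir 137.3 yz -0.038 q [-0.54 -0.51 -1.04  0.93  0.32 -1.36] F [ 0.3 -0.5  0.3] w 0.0686 g 0.0
```

Call:
carry_out([
  [0.8,[-1,0.3,-2.5],0],
  [0.8,[-1,0.3,-2.5],0],
  [0.8,[-1,0.3,-2.5],0],
])

```text
time_s: 35.45
position: [0.1754, 0.0955, 0.0893]
tool_rot: [0.143, -0.4, 0.904, 0.053]
wrist_force: [1.3, 0.1, 0.4]
width: 0.0684
grip_force: 0.0
```

```bash
python3 -c "from h import *;st()"
```

```text
t35.45 tcp [0.1754 0.0955 0.0893] grasp [0.1737 0.0938 0.0969] tip [0.1778 0.0978 0.0788] lean 17.5 leandir 44.1 ydir 137.6 yz -0.019 q [-0.47 -0.5  -1.04  0.93  0.29 -1.29] F [1.3 0.1 0.4] w 0.0684 g 0.0
```

Call:
carry_out([
  [0.82,[3,-2,1],-2.8],
  [0.82,[3.4,-2.2,0.5],-3.1],
  [0.82,[3.4,-2.2,0.5],-3.1],
  [0.82,[3.4,-2.2,0.3],-3.1],
  [0.82,[3.4,-2.2,0.3],-3.1],
  [0.82,[3.4,-2.2,0.3],-3.1],
  [0.82,[3.4,-2.2,0.3],-3.1],
  [0.82,[3.4,-2.2,0.3],-3.1],
  [0.82,[3.4,-2.2,0],-3.1],
  [0.82,[0,0,0],0],
  [0.82,[0,0,0],0],
])

```text
time_s: 36.55
position: [0.4777, -0.0999, 0.1226]
tool_rot: [0.15, -0.173, 0.973, 0.018]
wrist_force: [-0.0, 0.6, -0.3]
width: 0.0703
grip_force: 0.0
```

```bash
python3 - <<'E'
from h import *
st(); p=cap("wrist"); fit(p,"template",.008,[493,-102,20]); objs(p,["template"])
p=cap("side"); objs(p,["template"])
st()
E
```

```text
t36.55 tcp [ 0.4777 -0.0999  0.1226] grasp [ 0.4754 -0.1006  0.1302] tip [ 0.4808 -0.0989  0.1121] lean 17.4 leandir 17.0 ydir 110.1 yz -0.017 q [-0.51  0.09 -0.56  0.71  0.22 -0.84] F [-0.   0.6 -0.3] w 0.0703 g 0.0
template z 0.008 0.95 332 [ 492.5 -101.4   19.4] res 0.41
template 0.95 n 7427 mean [ 0.4849 -0.104   0.0078] rect c 493.9 -100.9 wh 108.8 56.0 th 19.3 z50/95 [0.0078 0.0088]
template 0.81 n 387 mean [ 0.4965 -0.1046  0.0076] rect c 496.3 -102.6 wh 101.9 57.4 th 23.2 z50/95 [0.0075 0.0111]
t36.80 tcp [ 0.4766 -0.0998  0.1242] grasp [ 0.4743 -0.1005  0.1319] tip [ 0.4798 -0.0988  0.1137] lean 17.6 leandir 16.6 ydir 110.0 yz -0.019 q [-0.51  0.08 -0.57  0.71  0.22 -0.84] F [ 0.1 -0.4 -0.3] w 0.0703 g 0.0
```

Call:
carry_out([
  [0.82,[0.5,-0.05,-3],-0.6],
  [0.82,[0.5,-0.05,-3],0],
  [0.82,[0.6,-0.05,-3],0],
  [0.82,[0,0,-1.5],0],
  [0.82,[0,0,-0.6],0],
  [0.82,[0,0,0],0],
])

```text
time_s: 37.4
position: [0.4926, -0.1016, 0.0131]
tool_rot: [0.151, -0.168, 0.974, 0.017]
wrist_force: [-0.4, -0.1, 0.2]
width: 0.07
grip_force: 0.0
```

```bash
python3 -c "from h import *;st()"
```

```text
t37.40 tcp [ 0.4926 -0.1016  0.0131] grasp [ 0.4903 -0.1023  0.0207] tip [ 0.4958 -0.1007  0.0026] lean 17.5 leandir 16.0 ydir 109.4 yz -0.019 q [-0.49  0.25 -0.71  0.38  0.21 -0.81] F [-0.4 -0.1  0.2] w 0.07 g 0.0
```

Call:
carry_out([
  [0.82,[0,0,-0.25],0],
  [0.6,[0,0,0],0],
  [0.5,[0,0,0],0],
  [0.4,[0,0,0],0],
  [0.4,[0,0,0],0],
  [0.4,[0,0,0],0],
  [0.4,[0,0,0.5],0],
  [0.4,[0,0,2],0],
  [0.4,[0,0,3],0],
  [0.4,[0,0,2],0],
  [0.4,[0,0,0],0],
])

```text
time_s: 38.5
position: [0.4947, -0.1027, 0.0892]
tool_rot: [0.154, -0.168, 0.973, 0.015]
wrist_force: [0.5, 0.4, -2.0]
width: 0.0531
grip_force: 63.0
```

```bash
python3 - <<'E'
from h import *
st(); p=cap("wrist"); plane(p); objs(p,["template"])
E
```

```text
t38.50 tcp [ 0.4947 -0.1027  0.0892] grasp [ 0.4923 -0.1033  0.0968] tip [ 0.4979 -0.1018  0.0787] lean 17.8 leandir 15.2 ydir 109.4 yz -0.023 q [-0.49  0.15 -0.6   0.6   0.21 -0.81] F [ 0.5  0.4 -2. ] w 0.0531 g 63.0
plane top z 0.0843 at [ 0.4767 -0.1069] slope deg x,y [ 0.3 -0.1]
template 0.74 n 18935 mean [ 0.4815 -0.1072  0.0842] rect c 495.2 -102.7 wh 108.4 56.0 th 19.2 z50/95 [0.0844 0.0852]
```

Call:
carry_out([
  [0.4,[-0.5,3,0],-2.8],
  [0.4,[-0.6,3.2,0],-2.9],
  [0.4,[-0.6,3.2,0],-2.9],
  [0.4,[-0.6,3.2,0],-2.8],
  [0.4,[-0.6,3.2,0],-2.8],
  [0.4,[0,0,0],0],
  [0.4,[0,0,0],0],
])

```text
time_s: 39.35
position: [0.4634, 0.057, 0.085]
tool_rot: [0.152, -0.048, 0.987, -0.002]
wrist_force: [-0.3, -0.9, -1.6]
width: 0.0528
grip_force: 63.1
```

```bash
cat > m.py <<'E'
from h import *
s,M=st()
p=cap("wrist")
C=cloud(p,np.ones((420,560),bool)); a=np.radians(5); ex=np.array([np.cos(a),np.sin(a)]); ey=np.array([-ex[1],ex[0]])
g=(s["position"]-.008*M[:,2])
u=(C[:,:2]-[.4655,.0543])@ex*1000; v=(C[:,:2]-[.4655,.0543])@ey*1000
for nm,lo,hi in(("pile",.018,.027),("templ",g[2]-.0205+.004,g[2]-.0205+.011)):
    S=(C[:,2]>lo)&(C[:,2]<hi)&(abs(u)<75)&(abs(v)<40)
    if S.sum()<50: print(nm,'few'); continue
    e=np.array([(b,np.percentile(u[S&(abs(v-b)<4)],2)) for b in(-20,-10,0,10,20) if (S&(abs(v-b)<4)).sum()>20]); B=S&(u<-20)
    print(nm,S.sum(),"u",np.percentile(u[S],[.5,99.5]).round(1),"v(back)",np.percentile(v[B],[.5,99.5]).round(1),"edge",np.round(e[:,1],1),"yaw",round(-np.degrees(np.polyfit(e[:,0],e[:,1],1)[0]),2))
plane(p)
E
python3 m.py
```

```text
t39.35 tcp [0.4634 0.057  0.085 ] grasp [0.461  0.0569 0.0926] tip [0.4667 0.0571 0.0745] lean 17.5 leandir 1.9 ydir 95.4 yz -0.019 q [-0.08  0.06 -0.71  0.49  0.03 -0.17] F [-0.3 -0.9 -1.6] w 0.0528 g 63.1
pile 3215 u [-53.3 -34.3] v(back) [-27.6  27.7] edge [-53.1 -53.1 -53.2 -53.2 -53.1] yaw -0.01
templ 18852 u [-55.   49.6] v(back) [-25.   30.2] edge [-54.6 -54.6 -54.6 -54.8 -54.9] yaw 0.43
plane top z 0.0803 at [0.4443 0.056 ] slope deg x,y [-0.   0.1]
```

Call:
carry_out([
  [0.4,[0.17,-0.24,-1.5],-0.4],
  [0.4,[0,0,-1.5],0],
  [0.4,[0,0,-1],0],
  [0.4,[0,0,0],0],
  [0.4,[0,0,0],0],
])

```text
time_s: 39.95
position: [0.466, 0.0528, 0.0457]
tool_rot: [0.152, -0.042, 0.987, -0.003]
wrist_force: [0.9, -1.0, -0.5]
width: 0.0526
grip_force: 63.1
```

```bash
python3 m.py
```

```text
t39.95 tcp [0.466  0.0528 0.0457] grasp [0.4636 0.0527 0.0534] tip [0.4693 0.0529 0.0353] lean 17.5 leandir 1.2 ydir 94.7 yz -0.019 q [-0.09  0.13 -0.78  0.37  0.03 -0.17] F [ 0.9 -1.  -0.5] w 0.0526 g 63.1
pile 1699 u [-53.5 -48.2] v(back) [-27.3  27.6] edge [-53.4 -53.4 -53.4 -53.4 -53.4] yaw -0.11
templ 18841 u [-52.8  52. ] v(back) [-29.   26.2] edge [-52.5 -52.6 -52.5 -52.4 -52.3] yaw -0.32Traceback (most recent call last):
  File "m.py", line 12, in <module>
    plane(p)
    ~~~~~^^^
  File "h.py", line 53, in plane
    o=r.outline_of(p,k)[0]; m=cv2.erode(o["mask"].astype(np.uint8),np.ones((5,5)))>0; C=cloud(p,m); c=np.median(C,0)
      ~~~~~~~~~~~~~~~~~^^^
IndexError: list index out of range
```

Call:
carry_out([
  [0.4,[-0.1,0.14,-0.4],0.2],
  [0.4,[0,0,-0.3],0],
  [0.4,[0,0,-0.1],0],
  [0.4,[0,0,0],0],
  [0.4,[0,0,0],0],
])

```text
time_s: 40.55
position: [0.4648, 0.0552, 0.0379]
tool_rot: [0.153, -0.045, 0.987, -0.003]
wrist_force: [-0.4, -0.0, -1.2]
width: 0.0527
grip_force: 63.1
```

```bash
sed -i 's/^plane(p)//' m.py; python3 m.py
```

```text
t40.55 tcp [0.4648 0.0552 0.0379] grasp [0.4624 0.0551 0.0455] tip [0.4681 0.0552 0.0274] lean 17.6 leandir 1.5 ydir 95.0 yz -0.019 q [-0.08  0.14 -0.79  0.34  0.03 -0.17] F [-0.4 -0.  -1.2] w 0.0527 g 63.1
pile 897 u [-53.7 -52.4] v(back) [-27.4  27.8] edge [-53.7 -53.7 -53.6 -53.6 -53.6] yaw -0.1
templ 18826 u [-53.7  50.9] v(back) [-26.7  28.5] edge [-53.4 -53.4 -53.4 -53.3 -53.5] yaw -0.03
```

Call:
carry_out([
  [0.4,[0,-0.05,-0.08],0],
  [0.4,[0,0,0],0],
  [0.68,[0,0,0],0],
  [0.75,[0,0,0],0],
  [0.85,[0,0,0],0],
  [0.85,[0,0,0],0],
  [0.85,[-0.3,0,1],0],
  [0.85,[-0.6,0,2],0],
  [0.85,[-1,0,4],0],
  [0.85,[-1,0,4],0],
  [0.85,[-1,0,4],0],
  [0.85,[0,0,0],0],
])

```text
time_s: 41.8
position: [0.4272, 0.0545, 0.1924]
tool_rot: [0.157, -0.045, 0.987, -0.003]
wrist_force: [0.5, -0.2, -0.7]
width: 0.0726
grip_force: 0.0
```

```bash
python3 - <<'E'
from h import *
st(); p=cap("wrist",'w10'); 
for k in("template","pile"): fit(p,k,.032,[465.5,54.3,5])
objs(p,["template","pile"],.028)
C=cloud(p,np.ones((420,560),bool)); S=(C[:,2]>.028)&(C[:,2]<.036)&(abs(C[:,0]-.465)<.08)&(abs(C[:,1]-.054)<.045); print(S.sum(),cv2.minAreaRect(C[S][:,:2].astype(np.float32)*1000),np.median(C[S][:,2]))
q=cap("side"); cv2.imwrite('pics/fin.png',np.hstack([cv2.resize(p["frame"],(400,300)),cv2.resize(q["frame"][110:390,110:440],(400,300))])[:,:,::-1])
E
```

```text
t41.80 tcp [0.4272 0.0545 0.1924] grasp [0.4248 0.0545 0.2   ] tip [0.4306 0.0546 0.1819] lean 18.1 leandir 1.4 ydir 95.0 yz -0.021 q [-0.09 -0.12 -0.58  0.8   0.04 -0.18] F [ 0.5 -0.2 -0.7] w 0.0726 g 0.0
template z 0.032 0.58 277 [464.3  54.5   4.9] res 0.47
template z 0.032 0.5 124 [529.8 319.9 210. ] res 3.07
pile z 0.032 0.93 118 [459.7  55.6   2.6] res 2.65
template 0.58 n 5084 mean [0.4572 0.054  0.0319] rect c 465.0 54.6 wh 107.6 56.0 th 5.0 z50/95 [0.0319 0.0329]
pile few
5086 ((465.0505676269531, 54.61029052734375), (107.77452087402344, 56.016143798828125), 5.005878925323486) 0.03190462291392673
```

View pics/fin.png

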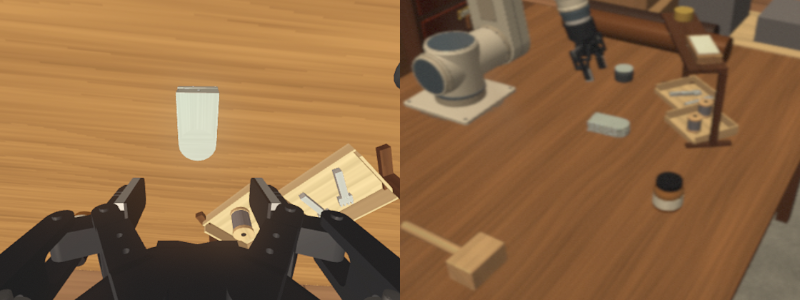

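The final view shows the template flush on the pile (198,125) with its round end over the pile's round end. The iron and the spool are in their bins, the bystanders haven't moved, and the gripper is clear of everything.

```bash
python3 -c "from cell import r;print(r.sign_off())"
```

```text
the job is handed in; nothing more can be done
None
```

The job is handed in after about 42 s: the iron lies in the iron bin, the spool stands upright in the spool bin, and the template sits squarely on the pile, round end over round end; the jar, mallet and tin were left alone.

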